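# Complete the vial caddy and hold it up

### The arm

A 6-joint arm with a two-finger parallel gripper is mounted at the origin on a cart in front of the work surface, level with it; the furniture and walls round the work are solid. World frame = base frame: x ahead of the robot, y to its left, z up, the work surface at z = 0. Lengths are in mm, angles in rad, forces in N, time in s.
With the tool pointing down it reaches from about 350 to 875 mm from the base axis. Payload 4.2 kg.
Tool frame: the origin (TCP) lies midway between the tips of the shut fingers; the grasp point (between the pads) lies 19 mm behind it; y points along the fingers, x is the direction in which the jaws open and shut, and the axes are right-handed (so a half turn about y gives the same grasp; the last joint's range is limited). The gripper opens to 85 mm and grips with 20 to 120 N. Pads are 22 mm wide; open, the fingers measure 114 mm over their backs; the gripper's body (76 mm by 85 mm) begins 54 mm behind the grasp point. The pads swing forward as they close: fully open they stand 13 mm farther back than shut.
Start: joints at [-0.905, 0.385, 0.008, 0, -1.194, -0.259], TCP at [247.308, -573.967, 231.312] pointing down, gripper open.
Joint ranges: [-3.14, 3.14], [-1.21, 2.06], [-1.07, 1.41], [-3.16, 2.05], [-2.99, -0.16], [-3.1, 3.1]. Speed limits (rad/s): [2.79, 2.79, 3.14, 3.14, 3.14, 3.14].

### API

Orientations are given as a unit quaternion [x, y, z, w].
In Python, from bench import read_state, get_image, job_done gives the robot as it stands.
- The arm moves only by the tool play_rows, never from a script. Its argument "series" is a list of rows, each a list of 7 numbers: the shift along the tool's x, y, z in m, then the turn, a rotation vector about the tool's x, y, z in rad, then the finger opening in m, from 0 to 0.0854. In form: [[x, y, z, wx, wy, wz, claw], ...]. A call has 1 to 10 rows; each row shifts and turns the pose as measured when the row begins, along the tool's axes as they then stand; what a row does not reach is not made up. A row lasts 1/10 s, in which the tool goes at most 50 mm and 8.59 degrees, less where a joint would pass 70% of its speed; a pose out of reach is approached as far as the arm can. A call with a gripper value outside its range is refused whole. The fingers move at their own pace and stop on an object; the grip force is fixed at half the most. Time passes only in rows, so rows that do not move let the fingers close. It gives the time, the measured TCP pose, the force and the opening at its end, in the units of the state.
- read_state(): the state, without advancing time (a new reading comes with each control period).
- get_image(name): name is "side" or "top" or "wrist"; returns a dict with "color" (480x640x3 uint8, red, green, blue), "intrinsics" (3x3 intrinsics, pixels), "origin" and "orientation" of the camera in the world. Camera axes: x right, y down, z forward; pixel columns grow to the right and rows downward; lengths in mm; the calibration is good to about 2 mm. A picture is of the moment at which its call begins. There is no depth.
- job_done(): hands the job in, once; it reports no verdict.
The state is a dict: "clock": time; "joints": joint angles; "joint_vel": joint speeds; "joint_efforts": joint torques, N m; "position": TCP position; "ee_rot": TCP orientation; "contact_force": force on the tool from outside, world axes, zero at the start; "wrist_torque": the same for the moment, N m; "gripper_width": finger opening in mm.
Only numpy, scipy, OpenCV 4.12 (cv2) and the standard library are available. Lean on these libraries where they do the work, as an engineer would, in place of code of your own. Each camera call takes 0.05 s, during which the arm holds its last target. There are 200 camera calls.

### The job

Take the orange-capped vial out of the aluminium bench stand and seat it upright in the one empty pocket of the blue caddy. Let go of it, then lift the caddy by its handle, keeping it level with all four vials in it, and finish while still holding it steady and level in the air, its underside about 15 cm above the bench. Leave the white-capped vial in the stand and do not disturb the other things on the bench.

Things in the scene. Friction and masses are not known exactly. Their poses are not given: they have to be found in the camera images.
- caddy: Loose blue carrying caddy, a block 120 (its x) x 140 (its y) mm and 36 mm tall, about 0.35 kg, standing on the bench. Origin: centre of its underside; z up. Four blind round pockets, 26 mm across (4 mm wider than a vial), 28 mm deep (floor 8 mm above the underside), centred at x = +-36, y = +-42 mm. Three hold orange-capped vials; the pocket at x = +36, y = +42 mm is empty. A handle stands over the middle.
- caddy_grip (a point): Centre of the caddy's handle bar, 98 mm above the caddy's underside. The bar runs along the caddy's y: 14 mm thick (along x), 16 mm high, 74 mm long between two posts at y = +-40 mm; pinch it from above across x. Its top is 106 mm above the underside, the caps of seated vials 81 mm. Axes as the caddy's.
- caddy_pocket (a point): Centre of the mouth of the caddy's empty pocket, 36 mm above the caddy's underside, 28 mm above the pocket's floor. A seated vial's centre is 8.5 mm above this point. Axes as the caddy's.
- stand: Fixed aluminium bench stand, 60 (its x) x 110 (its y) x 36 mm, with two pockets like the caddy's (26 mm wide, 28 mm deep) at y = +-28 mm. One holds the orange-capped vial, the other the white-capped one. Origin: centre of its underside.
- vial_orange_center (a point): Round vial, amber glass body 22 mm across, orange screw cap 24 mm across and 18 mm tall at the top, 73 mm tall in all. The point is at its centre, 36.5 mm above its underside; z points to the cap. The middle of the cap is 27.5 mm above the point. The vial to move; about 30 g; it stands in one of the stand's pockets.
- vial_white_center (a point): Round vial, amber glass body 22 mm across, white screw cap 24 mm across and 18 mm tall at the top, 73 mm tall in all. The point is at its centre, 36.5 mm above its underside; z points to the cap. The middle of the cap is 27.5 mm above the point. Stays in the stand.
- caddy_vial_0_center (a point): Round vial, amber glass body 22 mm across, orange screw cap 24 mm across and 18 mm tall at the top, 73 mm tall in all. The point is at its centre, 36.5 mm above its underside; z points to the cap. The middle of the cap is 27.5 mm above the point. Stands in the caddy already and stays there.
- caddy_vial_1_center (a point): Round vial, amber glass body 22 mm across, orange screw cap 24 mm across and 18 mm tall at the top, 73 mm tall in all. The point is at its centre, 36.5 mm above its underside; z points to the cap. The middle of the cap is 27.5 mm above the point. Stands in the caddy already and stays there.
- caddy_vial_2_center (a point): Round vial, amber glass body 22 mm across, orange screw cap 24 mm across and 18 mm tall at the top, 73 mm tall in all. The point is at its centre, 36.5 mm above its underside; z points to the cap. The middle of the cap is 27.5 mm above the point. Stands in the caddy already and stays there.
- threadlock: Small red bottle, 25 mm across, 72 mm tall, standing; origin under its centre. Leave alone.
- label_roll: White roll lying flat, 64 mm across, 30 mm tall; origin under its centre. Leave alone.
- bit_block: Black block with driver bits, 70x28x43 mm; origin under its centre. Leave alone.
- marker_cyan: Cyan marker pen lying on the bench, 138x11x12 mm. Leave alone.

How it is judged:
By the outcome, as a careful person would: the job done as asked, in the order asked, and still so for the second after the job is handed in, while the arm keeps its last pose, push and grip.
It also fails if it takes over 54 s, if anything falls off the work surface, if the arm or the gripper's body presses on something with over 40 N, if the wrist force passes 120 N, or if a joint passes its speed limit or range.

## Working session

There is one attempt and no reset: what is moved stays moved. The work goes in short steps, Python scripts to look and compute and a tool call to move; the robot and the scene stay as the last step left them, time stands still between calls to the robot, and variables do not carry over. Pictures are saved under pics/ and viewed, about 8 in all and at most 12, crops included, and the job is handed in when it is done.

Besides the shell and the picture viewer there is one more tool, called after "Call:" by a JSON object that holds its "method" and its "body", one argument or row to a line. play_rows: Moves the arm, as the interface text tells. Its arguments: {"type":"object","properties":{"series":{"type":"array","items":{"type":"array","items":{"type":"number"}}}},"required":["series"]}

```bash
ls; mkdir -p pics; python3 - <<'E'
from bench import *
import cv2
s=read_state();print(s)
for n in ("side","top"):
    g=get_image(n);cv2.imwrite(f"pics/{n}0.png",g["color"][...,::-1]);print(n,g["intrinsics"],g["origin"],g["orientation"])
E
```

```text
pics
{'clock': 0.0, 'joints': array([-9.05389775e-01,  3.85564999e-01,  6.60351094e-03, -4.86534831e-04,
       -1.19403126e+00, -2.58613475e-01]), 'joint_vel': array([ 1.58787434e-03, -9.83537530e-04, -5.92965151e-05,  8.27069231e-04,
       -1.21021517e-03,  1.21133352e-03]), 'joint_efforts': array([ 1.68409646e-03, -3.92287982e+01,  1.88402045e+01,  4.18621212e+00,
       -4.53240718e-03,  6.99559450e-06]), 'position': array([ 247.07112305, -573.43659601,  230.20962787]), 'ee_rot': array([ 0.38806184,  0.59105468, -0.59025795, -0.38943282]), 'contact_force': array([-0.24505474,  1.34466103,  0.07610535]), 'wrist_torque': array([ 0.0521153 , -0.01228127, -0.02190809]), 'gripper_width': 85.51200221370237}
side [[612.78207049   0.         319.58269485]
 [  0.         612.78207049 236.51477812]
 [  0.           0.           1.        ]] [  84.32289249 1092.03224261  518.4435975 ] [-0.15525262  0.80602652 -0.55748686  0.12420256]
top [[456.65583959   0.         328.16770479]
 [  0.         456.65583959 239.32548094]
 [  0.           0.           1.        ]] [ 434.40578975   18.33836577 1180.15899279] [-0.7025943   0.70898713 -0.03679726  0.04841959]
```

View pics/top0.png

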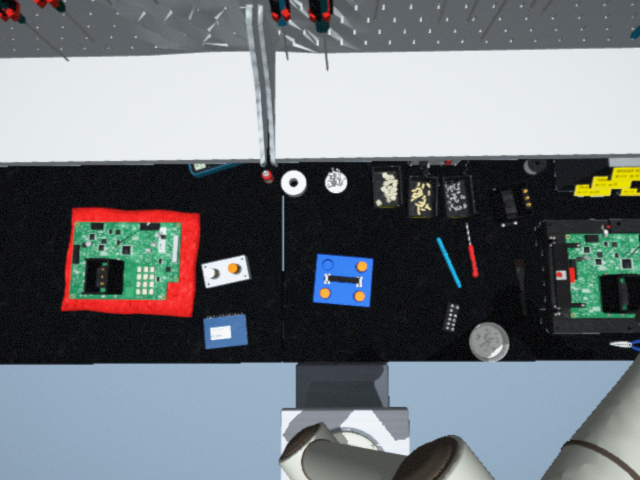

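View pics/side0.png

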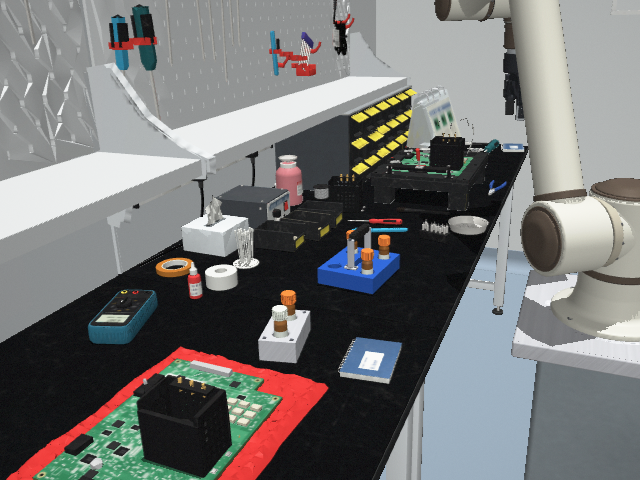

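The top view shows the stand near (226,271), with its orange cap at (233,268) and white cap at (216,272). The caddy is at (343,280), with caps at (362,266), (324,294) and (360,296), and the empty pocket at (328,264). The side view agrees, with the stand at (285,330) and the caddy at (360,265).

```bash
cat > h.py <<'E'
import numpy as np, cv2
from scipy.spatial.transform import Rotation as R
from bench import *
def ray(g,p):
    K=g["intrinsics"]; d=R.from_quat(g["orientation"]).as_matrix()@np.linalg.solve(K,[p[0],p[1],1.]); return np.array(g["origin"]),d
def plane(g,p,z):
    o,d=ray(g,p); return o+d*(z-o[2])/d[2]
def proj(g,X):
    c=R.from_quat(g["orientation"]).as_matrix().T@(np.array(X)-g["origin"]); q=g["intrinsics"]@c; return q[:2]/q[2]
def blobs(m,amin=15):
    n,l,s,c=cv2.connectedComponentsWithStats(m.astype(np.uint8)); return [(c[i],s[i,4],s[i,:4]) for i in range(1,n) if s[i,4]>=amin]
def orange(im):
    h=cv2.cvtColor(im,cv2.COLOR_RGB2HSV); return (h[...,0]>6)&(h[...,0]<20)&(h[...,1]>150)&(h[...,2]>120)
def blue(im):
    h=cv2.cvtColor(im,cv2.COLOR_RGB2HSV); return (h[...,0]>105)&(h[...,0]<125)&(h[...,1]>170)&(h[...,2]>60)
def tri(g1,p1,g2,p2):
    (a,u),(b,v)=ray(g1,p1),ray(g2,p2); A=np.stack([u,-v],1); t=np.linalg.lstsq(A,b-a,rcond=None)[0]
    return (a+u*t[0]+b+v*t[1])/2, np.linalg.norm(a+u*t[0]-b-v*t[1])
E
python3 - <<'E'
from h import *
np.set_printoptions(precision=1,suppress=True)
t=get_image("top");s=get_image("side")
for n,g in(("top",t),("side",s)):
    for c,a,b in blobs(orange(g["color"])):
        if 190<c[0]<420 and 220<c[1]<310: print(n,c,a,b,plane(g,c,80 if n=="top" else 72))
    for c,a,b in blobs(blue(g["color"]),300): print(n,"blue",c,a,b,plane(g,c,36)[:2])
m=blue(t["color"]).astype(np.uint8); m[:,:300]=0;m[:,390:]=0
c=max(cv2.findContours(m,0,2)[0],key=cv2.contourArea); P=np.array([plane(t,p[0],36)[:2] for p in c],np.float32)
print("caddy rect",cv2.minAreaRect(P))
h=cv2.cvtColor(t["color"],cv2.COLOR_RGB2HSV);m=((h[...,2]>120)).astype(np.uint8);m[:,:201]=0;m[:,255:]=0;m[:250]=0;m[295:]=0
c=max(cv2.findContours(m,0,2)[0],key=cv2.contourArea); P=np.array([plane(t,p[0],36)[:2] for p in c],np.float32)
print("stand rect",cv2.minAreaRect(P))
E
```

```text
top [360.9 265.9] 55 [357 262   9   9] [502.5 -42.4  80. ]
top [232.7 267.8] 71 [228 264  10   9] [500.8 267.2  80. ]
top [324.2 292.5] 48 [320 289  10   9] [439.8  46.4  80. ]
top [358.6 295.5] 39 [355 292   9   9] [431.8 -35.7  80. ]
top blue [341.9 279.3] 2252 [312 253  62  55] [472.2   3.1]
side [348.6 232.7] 31 [346 230   8   9] [514.4 -54.2  72. ]
side [383.7 241.1] 147 [378 235  12  15] [429.3 -30.2  72. ]
side [366.7 254.9] 154 [361 248  13  16] [437.7  52.   72. ]
side [288.  297.8] 227 [280 290  16  19] [500.  273.1  72. ]
side blue [356.9 271.9] 2138 [317 246  83  48] [456.   57.9]
caddy rect ((470.9021301269531, 0.8960800170898438), (145.70567321777344, 124.66493225097656), 84.414794921875)
stand rect ((495.52764892578125, 296.4100646972656), (62.830101013183594, 113.17118072509766), 11.827387809753418)
```

```bash
cat >> h.py <<'E'
def goto(pos,jaw_deg):
    """remaining shift in tool axes (m), jaw turn about tool y + levelling (rad)"""
    s=read_state(); M=R.from_quat(s["ee_rot"]).as_matrix(); 
    a=np.deg2rad(jaw_deg); best=None
    for k in (0,np.pi):
        x=np.array([np.cos(a+k),np.sin(a+k),0]); y=np.array([0,0,-1.]); T=np.stack([x,y,np.cross(x,y)],1)
        w=R.from_matrix(M.T@T).as_rotvec()
        if best is None or np.linalg.norm(w)<np.linalg.norm(best): best=w
    d=M.T@(np.array(pos)-s["position"])/1000
    print("t %.2f pos"%s["clock"],np.round(s["position"],1),"jaw",np.round(M[:,0],3),"down",np.round(M[:,1],3),"j6 %.2f"%s["joints"][5],"w %.1f"%s["gripper_width"],"F",np.round(s["contact_force"],1))
    d2=R.from_rotvec(best).inv().apply(d)
    print("turn",np.round(best,4),"shift now",np.round(d,4),"shift after turn",np.round(d2,4))
E
python3 -c "
from h import *
goto([500.8,267.2,200],11.8)"
```

```text
t 0.20 pos [ 247.2 -573.7  230.6] jaw [-0.396  0.918  0.001] down [-0.001  0.001 -1.   ] j6 -0.26 w 85.5 F [ 0.3  0.8 -0.1]
turn [ 8.00e-04 -1.37e+00  1.20e-03] shift now [ 0.6719  0.0315 -0.5656] shift after turn [-0.4202  0.0306 -0.7712]
```

Call:
{"method": "play_rows", "body": {
  "series": [
    [0.0088, 0, -0.0467, 0, -0.0685, 0, 0.085],
    [0.0088, 0, -0.0467, 0, -0.0685, 0, 0.085],
    [0.0088, 0, -0.0467, 0, -0.0685, 0, 0.085],
    [0.0088, 0, -0.0467, 0, -0.0685, 0, 0.085],
    [0.0088, 0, -0.0467, 0, -0.0685, 0, 0.085],
    [0.0088, 0, -0.0467, 0, -0.0685, 0, 0.085],
    [0.0088, 0, -0.0467, 0, -0.0685, 0, 0.085],
    [0.0088, 0, -0.0467, 0, -0.0685, 0, 0.085],
    [0.0088, 0, -0.0467, 0, -0.0685, 0, 0.085],
    [0.0088, 0, -0.0467, 0, -0.0685, 0, 0.085]
  ]
}}

```text
clock: 1.2
position: [540.8, -197.7, 227.0]
ee_rot: [0.161, 0.689, -0.688, -0.164]
contact_force: [0.6, 0.5, -0.1]
gripper_width: 85.0
```

```bash
python3 -c "
from h import *
goto([500.8,267.2,200],11.8)"
```

```text
t 1.20 pos [ 540.8 -197.7  227. ] jaw [-0.894  0.447  0.005] down [-0.004  0.003 -1.   ] j6 -0.39 w 85.0 F [ 0.6  0.5 -0.1]
turn [ 0.0022 -0.6698  0.0046] shift now [ 0.2436  0.0285 -0.3978] shift after turn [-0.0559  0.027  -0.4633]
```

Call:
{"method": "play_rows", "body": {
  "series": [
    [0.0101, 0.002, -0.0463, 0, -0.067, 0, 0.085],
    [0.0101, 0.002, -0.0463, 0, -0.067, 0, 0.085],
    [0.0101, 0.002, -0.0463, 0, -0.067, 0, 0.085],
    [0.0101, 0.002, -0.0463, 0, -0.067, 0, 0.085],
    [0.0101, 0.002, -0.0463, 0, -0.067, 0, 0.085],
    [0.0101, 0.002, -0.0463, 0, -0.067, 0, 0.085],
    [0.0101, 0.002, -0.0463, 0, -0.067, 0, 0.085],
    [0.0101, 0.002, -0.0463, 0, -0.067, 0, 0.085],
    [0.0101, 0.002, -0.0463, 0, -0.067, 0, 0.085],
    [0.0101, 0.002, -0.0463, 0, -0.067, 0, 0.085]
  ]
}}

```text
clock: 2.2
position: [509.6, 286.1, 205.7]
ee_rot: [-0.084, 0.703, -0.701, 0.082]
contact_force: [2.0, -0.3, -0.0]
gripper_width: 85.2
```

Call:
{"method": "play_rows", "body": {
  "series": [
    [0, 0, 0, 0, 0, 0, 0.085],
    [0, 0, 0, 0, 0, 0, 0.085]
  ]
}}

```text
clock: 2.4
position: [507.0, 291.6, 204.7]
ee_rot: [-0.088, 0.703, -0.701, 0.085]
contact_force: [0.4, 0.7, 0.4]
gripper_width: 84.9
```

```bash
python3 -c "
from h import *
np.set_printoptions(precision=1,suppress=True)
goto([500.8,267.2,200],11.8)
g=get_image('wrist');cv2.imwrite('pics/w1.png',g['color'][...,::-1]);print(g['origin'])
for c,a,b in blobs(orange(g['color']),60): print(c,a,b,plane(g,c,81)[:2])
print(proj(g,[500.8,267.2,81]))
"
```

```text
t 2.40 pos [507.  291.6 204.7] jaw [-1.  -0.2  0. ] down [-0.  0. -1.] j6 -0.55 w 84.9 F [0.4 0.7 0.4]
turn [0. 0. 0.] shift now [0. 0. 0.] shift after turn [0. 0. 0.]
[526.7 219.9 346.4]
[332.8 192.5]
```

View pics/w1.png

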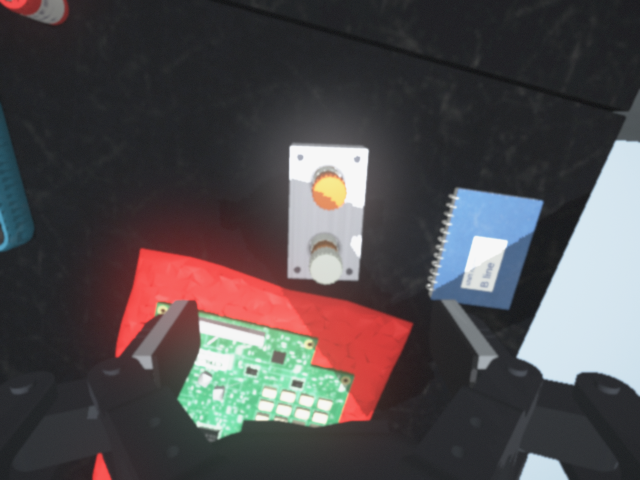

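The wrist view shows the orange cap at about (329,190) and the white cap at (326,260). The stand lies along the image's vertical and the jaws across it. I'll measure the cap with a looser mask that allows for the glare.

```bash
python3 -c "
from h import *
np.set_printoptions(precision=1,suppress=True)
g=get_image('wrist');h=cv2.cvtColor(g['color'],cv2.COLOR_RGB2HSV)
m=(h[...,0]>8)&(h[...,0]<32)&(h[...,1]>90)&(h[...,2]>190);m[:165]=0;m[215:]=0;m[:,:300]=0;m[:,360:]=0
for c,a,b in blobs(m,60):
  print(c,a,b)
c=max(cv2.findContours(m.astype(np.uint8),0,2)[0],key=len);(p,r)=cv2.minEnclosingCircle(c);print(p,r,plane(g,p,80),'px/mm',np.linalg.norm(proj(g,[500,267,81])-proj(g,[510,267,81]))/10)
"
python3 -c "
from h import *
np.set_printoptions(suppress=True)
goto([500.5,267.5,200],11.8)"
```

```text
[329.1 191.8] 949 [312 174  34  36]
(329.3648681640625, 191.85134887695312) 17.86274528503418 [503.3 267.2  80. ] px/mm 1.4641037221924302
t 2.50 pos [507.6 290.4 204.9] jaw [-0.971 -0.24   0.004] down [-0.005  0.002 -1.   ] j6 -0.55 w 85.2 F [-0.5 -0.9  0.1]
turn [0.0029 0.0367 0.0045] shift now [0.0124 0.0049 0.0206] shift after turn [0.0117 0.0049 0.021 ]
```

Call:
{"method": "play_rows", "body": {
  "series": [
    [0.0105, 0.005, 0.021, 0.003, 0.0367, 0.0045, 0.085],
    [0, 0.02, 0, 0, 0, 0, 0.085],
    [0, 0.02, 0, 0, 0, 0, 0.085],
    [0, 0.02, 0, 0, 0, 0, 0.085],
    [0, 0, 0, 0, 0, 0, 0.085],
    [0, 0, 0, 0, 0, 0, 0.085]
  ]
}}

```text
clock: 3.1
position: [506.6, 258.6, 140.4]
ee_rot: [-0.066, 0.704, -0.704, 0.068]
contact_force: [1.4, 0.1, 0.4]
gripper_width: 85.3
```

```bash
python3 -c "
from h import *
np.set_printoptions(precision=1,suppress=True)
goto([502,267.2,52],11.8)
g=get_image('wrist');h=cv2.cvtColor(g['color'],cv2.COLOR_RGB2HSV);cv2.imwrite('pics/w2.png',g['color'][...,::-1])
p=proj(g,[502,267.2,81]);x,y=p.astype(int);print(p)
m=(h[...,0]>8)&(h[...,0]<32)&(h[...,1]>90)&(h[...,2]>190);k=np.zeros_like(m);k[y-40:y+40,x-50:x+50]=1
c=max(cv2.findContours((m&k).astype(np.uint8),0,2)[0],key=len);(p,r)=cv2.minEnclosingCircle(c);print(p,r,plane(g,p,80))
" ; python3 -c "
from h import *
goto([502,267.2,52],11.8)"
```

```text
t 3.10 pos [506.6 258.6 140.4] jaw [-1.  -0.2 -0. ] down [ 0.  0. -1.] j6 -0.57 w 85.3 F [1.4 0.1 0.4]
turn [ 0. -0. -0.] shift now [ 0.   0.1 -0. ] shift after turn [ 0.   0.1 -0. ]
[322.2 271.9]
(320.0, 266.5531921386719) 24.573646545410156 [503.7 264.7  80. ]
t 3.15 pos [506.4 258.6 140.3] jaw [-0.982 -0.189 -0.003] down [ 0.003  0.002 -1.   ] j6 -0.57 w 84.9 F [ 0.4 -0.2 -0.9]
turn [ 0.0009 -0.0161 -0.0035] shift now [ 0.003   0.0883 -0.0092] shift after turn [ 0.0025  0.0883 -0.0093]
```

View pics/w2.png

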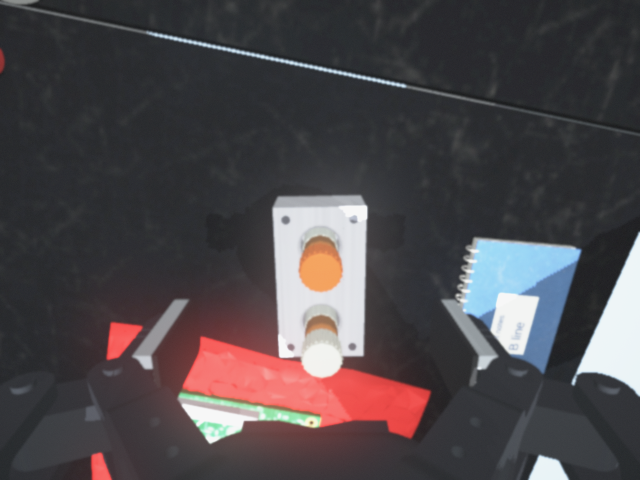

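The cap's top disc is at about (321,270), within about 1 mm of the prediction (322,272). Descending to grasp it.

Call:
{"method": "play_rows", "body": {
  "series": [
    [0.0022, 0, -0.009, 0, -0.016, -0.0035, 0.085],
    [0, 0, 0, 0, 0, 0, 0.085],
    [0, 0.017, 0, 0, 0, 0, 0.085],
    [0, 0.017, 0, 0, 0, 0, 0.085],
    [0, 0.017, 0, 0, 0, 0, 0.085],
    [0, 0.017, 0, 0, 0, 0, 0.085],
    [0, 0.01, 0, 0, 0, 0, 0.085],
    [0, 0, 0, 0, 0, 0, 0.085],
    [0, 0, 0, 0, 0, 0, 0.085]
  ]
}}

```text
clock: 4.05
position: [507.1, 273.4, 68.4]
ee_rot: [-0.069, 0.707, -0.7, 0.08]
contact_force: [0.2, 0.1, 0.7]
gripper_width: 85.3
```

```bash
python3 -c "
from h import *
goto([502.5,267,53],11.8)"
```

```text
t 4.05 pos [507.1 273.4  68.4] jaw [-0.978 -0.209 -0.016] down [ 0.013  0.012 -1.   ] j6 -0.57 w 85.3 F [0.2 0.1 0.7]
turn [ 0.0087  0.005  -0.0155] shift now [0.0061 0.0153 0.0054] shift after turn [0.0058 0.0154 0.0053]
```

Call:
{"method": "play_rows", "body": {
  "series": [
    [0.006, 0.008, 0.0054, 0.0087, 0.005, -0.0155, 0.085],
    [0, 0.0, 0, 0, 0, 0, 0.085],
    [0, 0, 0, 0, 0, 0, 0.085]
  ]
}}

```text
clock: 4.35
position: [503.1, 267.3, 61.8]
ee_rot: [-0.072, 0.704, -0.703, 0.073]
contact_force: [0.3, 0.0, 0.2]
gripper_width: 85.4
```

```bash
python3 -c "
from h import *
goto([502.5,267,53],11.8)"
```

```text
t 4.35 pos [503.1 267.3  61.8] jaw [-0.979 -0.204 -0.002] down [ 0.002  0.002 -1.   ] j6 -0.57 w 85.4 F [0.3 0.  0.2]
turn [ 0.0012 -0.     -0.0021] shift now [0.0007 0.0088 0.0002] shift after turn [0.0006 0.0088 0.0002]
```

Call:
{"method": "play_rows", "body": {
  "series": [
    [0.0007, 0.0085, 0.0002, 0, 0, -0.002, 0.085],
    [0, 0, 0, 0, 0, 0, 0.085],
    [0, 0, 0, 0, 0, 0, 0.0],
    [0, 0, 0, 0, 0, 0, 0.0],
    [0, 0, 0, 0, 0, 0, 0.0],
    [0, 0, 0, 0, 0, 0, 0.0],
    [0, 0, 0, 0, 0, 0, 0.0],
    [0, 0, 0, 0, 0, 0, 0.0],
    [0, 0, 0, 0, 0, 0, 0.0]
  ]
}}

```text
clock: 5.25
position: [503.0, 267.4, 53.5]
ee_rot: [-0.072, 0.704, -0.703, 0.073]
contact_force: [-0.0, -0.1, -0.8]
gripper_width: 22.5
```

```bash
python3 -c "
from h import *
goto([502.5,267,120],11.8)
s=get_image('side');cv2.imwrite('pics/s2.png',cv2.resize(s['color'][200:400,180:440],None,fx=3,fy=3)[...,::-1])"
```

```text
t 5.25 pos [503.  267.4  53.5] jaw [-0.979 -0.205 -0.002] down [ 0.001  0.002 -1.   ] j6 -0.57 w 22.5 F [-0.  -0.1 -0.8]
turn [ 0.0021  0.     -0.0018] shift now [ 0.0004 -0.0665  0.0001] shift after turn [ 0.0005 -0.0665  0.0003]
```

View pics/s2.png

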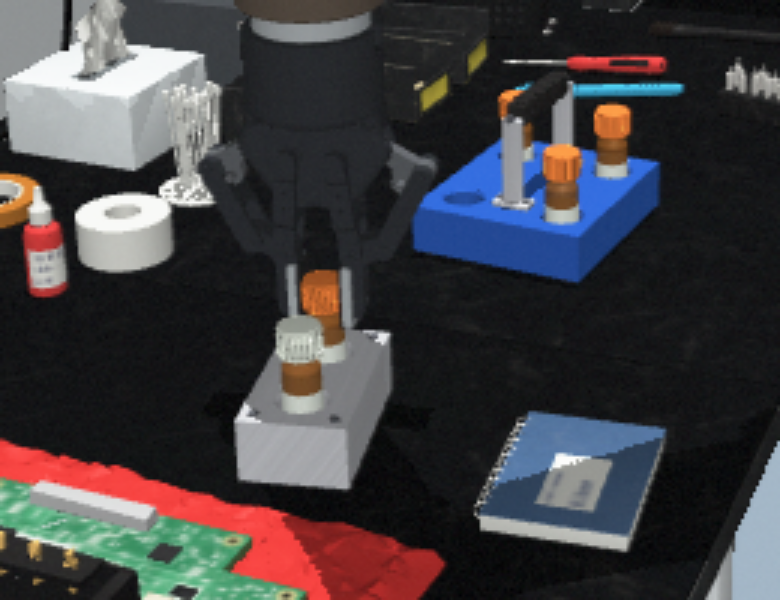

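The crop shows the jaws closed on the orange cap and the white vial untouched. The opening reads 22.5 mm. Lifting straight up.

Call:
{"method": "play_rows", "body": {
  "series": [
    [0, -0.01, 0, 0, 0, -0.002, 0],
    [0, -0.015, 0, 0, 0, 0, 0],
    [0, -0.015, 0, 0, 0, 0, 0],
    [0, -0.02, 0, 0, 0, 0, 0],
    [0, -0.02, 0, 0, 0, 0, 0],
    [0, -0.02, 0, 0, 0, 0, 0],
    [0, -0.02, 0, 0, 0, 0, 0],
    [0, 0, 0, 0, 0, 0, 0],
    [0, 0, 0, 0, 0, 0, 0]
  ]
}}

```text
clock: 6.2
position: [502.9, 266.7, 182.7]
ee_rot: [-0.073, 0.704, -0.702, 0.073]
contact_force: [0.1, -0.9, -0.6]
gripper_width: 22.0
```

```bash
python3 -c "
from h import *
goto([510.4,39.7,170],84.5)
s=get_image('side');cv2.imwrite('pics/s3.png',cv2.resize(s['color'][130:380,180:440],None,fx=2.4,fy=2.4)[...,::-1])
"
```

```text
t 6.20 pos [502.9 266.7 182.7] jaw [-0.979 -0.205 -0.001] down [ 0.     0.003 -1.   ] j6 -0.56 w 22.0 F [ 0.1 -0.9 -0.6]
turn [ 0.002  -1.2686 -0.0023] shift now [0.0392 0.012  0.2238] shift after turn [0.2253 0.0127 0.0292]
```

View pics/s3.png

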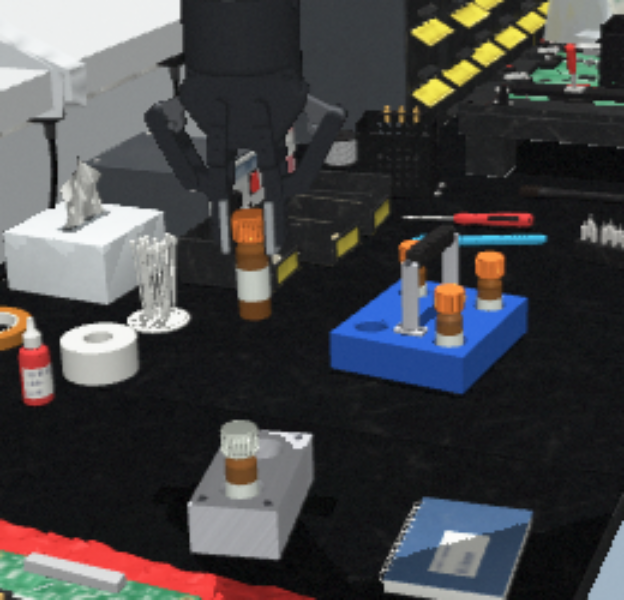

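The vial is held upright and clear of the stand, and the white vial is still in place. Moving over the empty pocket.

Call:
{"method": "play_rows", "body": {
  "series": [
    [0.0176, 0, 0.0168, 0, -0.127, 0, 0],
    [0.0176, 0, 0.0168, 0, -0.127, 0, 0],
    [0.0176, 0, 0.0168, 0, -0.127, 0, 0],
    [0.0176, 0, 0.0168, 0, -0.127, 0, 0],
    [0.0176, 0, 0.0168, 0, -0.127, 0, 0],
    [0.0176, 0, 0.0168, 0, -0.127, 0, 0],
    [0.0176, 0, 0.0168, 0, -0.127, 0, 0],
    [0.0176, 0, 0.0168, 0, -0.127, 0, 0],
    [0.0176, 0, 0.0168, 0, -0.127, 0, 0],
    [0, 0, 0, 0, 0, 0, 0]
  ]
}}

```text
clock: 7.25
position: [480.4, 51.2, 172.1]
ee_rot: [-0.462, 0.543, -0.539, 0.449]
contact_force: [-0.1, -0.5, 0.3]
gripper_width: 22.0
```

```bash
python3 -c "
from h import *
goto([510.4,39.7,170],84.5)
"
```

```text
t 7.25 pos [480.4  51.2 172.1] jaw [-0.171 -0.985  0.011] down [-0.018 -0.008 -1.   ] j6 0.96 w 22.0 F [-0.1 -0.5  0.3]
turn [ 0.0173 -0.0755  0.01  ] shift now [0.0062 0.0017 0.0315] shift after turn [0.0085 0.0021 0.0309]
```

Call:
{"method": "play_rows", "body": {
  "series": [
    [0.006, -0.003, 0.0315, 0.0173, -0.0755, 0.01, 0],
    [0, 0, 0, 0, 0, 0, 0],
    [0, 0, 0, 0, 0, 0, 0]
  ]
}}

```text
clock: 7.55
position: [509.1, 39.3, 171.9]
ee_rot: [-0.476, 0.525, -0.523, 0.473]
contact_force: [-0.4, -0.2, -0.6]
gripper_width: 22.1
```

```bash
python3 - <<'E'
from h import *
g=get_image("wrist");s=get_image("side");t=get_image("top")
cv2.imwrite("pics/w3.png",g["color"][...,::-1]);cv2.imwrite("pics/s4r.png",s["color"][...,::-1]);cv2.imwrite("pics/t4.png",t["color"][...,::-1])
for X in ([510.4,39.7,36],[502.5,-42.4,81],[439.8,46.4,81],[431.8,-35.7,81]): print(proj(g,X))
for c,a,b in blobs(orange(g["color"]),60): print(c,a,b,plane(g,c,81)[:2])
goto([510.4,39.7,170],84.5)
E
```

```text
[313.09184618 217.91620527]
[446.47918214 236.23697776]
[313.5263116  337.56823021]
[436.62045799 337.26673817]
[311.56126482 352.52411067] 2530 [281 315  68  64] [428.43630231  48.87935312]
[430.27626459 322.3229572 ] 257 [420 314  31  35] [443.52207934 -31.62199829]
t 7.70 pos [509.3  39.7 172.5] jaw [-0.097 -0.995  0.001] down [-0.004 -0.001 -1.   ] j6 1.08 w 22.1 F [-0.3  0.5 -1.4]
turn [ 0.004  -0.0011  0.0013] shift now [-0.0001  0.0025  0.0011] shift after turn [-0.0001  0.0025  0.0011]
```

View pics/w3.png

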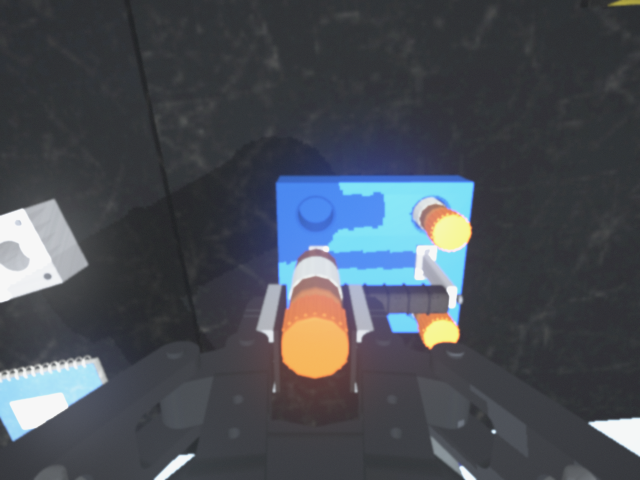

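The wrist view shows the empty pocket at (316,212), about (+3,-5) px from the prediction. The caddy's caps are at (450,232) and (438,333), shifted by a similar amount. The held cap's top is near (315,347). I'll compare vial and pocket in this one camera.

```bash
python3 - <<'E'
from h import *
np.set_printoptions(precision=1,suppress=True)
g=get_image("wrist");im=g["color"];h=cv2.cvtColor(im,cv2.COLOR_RGB2HSV)
s=read_state();print(s["position"])
k=im[190:236,294:340];v=cv2.GaussianBlur(k[...,2],(3,3),0)
print(im[212,290:345:3,2],im[190:236:3,316,2])
c=cv2.HoughCircles(cv2.resize(v,None,fx=4,fy=4),cv2.HOUGH_GRADIENT,1,50,param1=60,param2=15,minRadius=45,maxRadius=90)
if c is not None:
    for q in c[0]: p=(294+q[0]/4,190+q[1]/4);print("pocket",p,q[2]/4,plane(g,p,36))
cv2.imwrite("pics/cr.png",np.hstack([cv2.resize(k,(480,480),interpolation=0)[...,::-1],cv2.resize(im[290:390,265:365],(480,480))[...,::-1]])[:, :800])
m=((h[...,0]>3)&(h[...,0]<32)&(h[...,1]>90)&(h[...,2]>120))
for b in blobs(m,200): print(b)
for X in([440,46.4,81],): pass
f=g["intrinsics"][0,0];print("f",f,g["origin"])
# cap top in image: lower arc of orange blob => fit circle on bottom half contour
m2=m.copy();m2[:, :270]=0;m2[:,360:]=0;m2[:340]=0;m2[400:]=0
c=max(cv2.findContours(m2.astype(np.uint8),0,1)[0],key=len)[:,0].astype(float);c=c[c[:,1]>350]
A=np.c_[2*c,np.ones(len(c))];x=np.linalg.lstsq(A,(c**2).sum(1),rcond=None)[0];r=np.sqrt(x[2]+x[0]**2+x[1]**2)
zt=s["position"][2]-53.5+81
print("cap",x[:2],r,"r exp",12*f/(g["origin"][2]-zt),plane(g,x[:2],zt))
E
```

```text
[509.4  39.7 172.7]
[241 241 234 205 239 241 241 242 242 242 242 242 243 242 215 234 243 243
 243] [241 241 229 241 242 242 242 242 242 242 242 222 211 210 233 241]
(array([448.1, 226.8]), np.int32(975), array([425, 206,  48,  43], dtype=int32))
(array([314.6, 334.6]), np.int32(5138), array([280, 287,  70,  92], dtype=int32))
(array([437.2, 329.2]), np.int32(1154), array([416, 313,  45,  37], dtype=int32))
f 394.88456713716266 [583.8  32.2 314.1]
cap [314.6 341.9] 36.5711543034216 r exp 41.619255260547 [511.8  39.1 200.2]
```

View pics/cr.png

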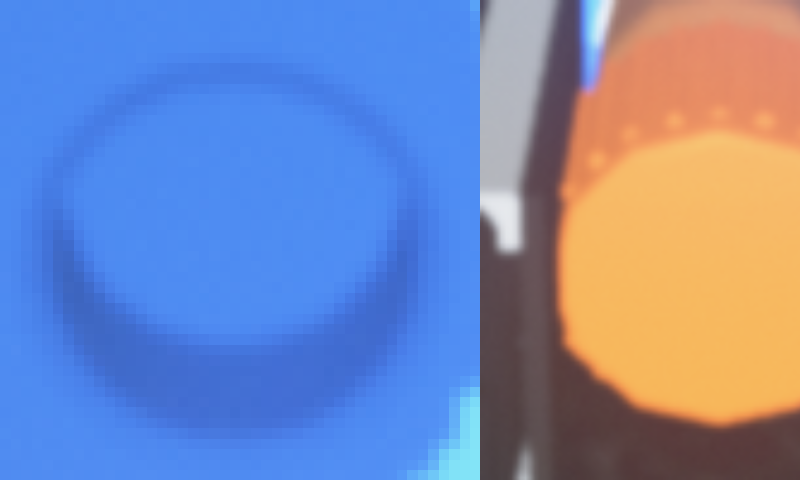

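```bash
python3 - <<'E'
from h import *
np.set_printoptions(precision=1,suppress=True)
g=get_image("wrist");s=read_state();P=s["position"];print(P, R.from_quat(g["orientation"]).as_matrix()[:,2])
print("pocket",plane(g,(315.6,213.4),36),"cap",plane(g,(315,347.8),P[2]+27.5))
print("caps",plane(g,(450.5,232.5),81),plane(g,(438.5,333.5),81))
# triangulated side view of pocket? vial axis in side view
t=get_image("side")["color"]
cv2.imwrite("pics/s5.png",cv2.resize(t[100:310,280:420],None,fx=2.8,fy=2.8,interpolation=cv2.INTER_CUBIC)[...,::-1])
g=get_image("side");print(proj(g,[P[0],P[1],P[2]+19]),proj(g,[P[0],P[1],P[2]-45]),proj(g,[510.4,39.7,36]),proj(g,[513.4,39.7,36]))
E
```

```text
[509.5  39.7 172.9] [-0.3  0.  -1. ]
pocket [513.9  38.   36. ] cap [509.6  39.2 200.4]
caps [505.  -44.7  81. ] [434.7 -36.9  81. ]
[333.3 190.2] [334.  221.7] [334.4 264.9] [333.  264.7]
```

View pics/s5.png

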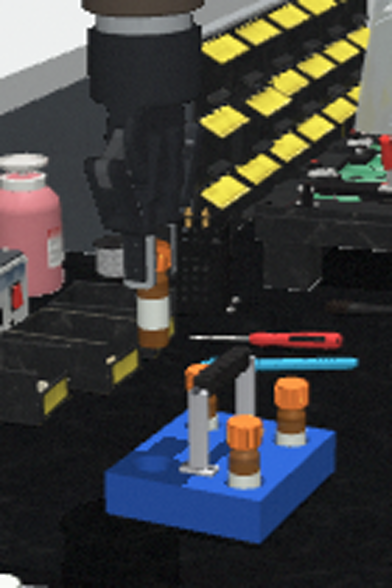

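The side crop shows the vial upright over the pocket. The wrist and top cameras differ by about (+2.7,-1.8) mm. The grasp itself centred at x=503, which supports the wrist camera in x, so I'll aim at (513, 38.7). I'll stop just above the mouth and check.

Call:
{"method": "play_rows", "body": {
  "series": [
    [0.0007, 0.0, 0.0036, 0.004, 0, 0, 0],
    [0, 0.02, 0, 0, 0, 0, 0],
    [0, 0.02, 0, 0, 0, 0, 0],
    [0, 0.02, 0, 0, 0, 0, 0],
    [0, 0.015, 0, 0, 0, 0, 0],
    [0, 0, 0, 0, 0, 0, 0],
    [0, 0, 0, 0, 0, 0, 0]
  ]
}}

```text
clock: 8.6
position: [516.0, 39.6, 98.1]
ee_rot: [0.473, -0.521, 0.525, -0.478]
contact_force: [0.7, 1.0, -0.2]
gripper_width: 22.0
```

```bash
python3 - <<'E'
from h import *
goto([513,38.7,90],84.5)
E
```

```text
t 8.60 pos [516.   39.6  98.1] jaw [-0.095 -0.995 -0.001] down [ 0.008  0.    -1.   ] j6 1.08 w 22.0 F [ 0.7  1.  -0.2]
turn [-0.0081  0.0007 -0.0013] shift now [ 0.0012  0.0081 -0.0029] shift after turn [ 0.0012  0.0081 -0.0029]
```

Call:
{"method": "play_rows", "body": {
  "series": [
    [0.0012, 0.007, -0.0029, -0.0081, 0, -0.001, 0],
    [0, 0, 0, 0, 0, 0, 0],
    [0, 0, 0, 0, 0, 0, 0]
  ]
}}

```text
clock: 8.9
position: [514.2, 39.1, 92.7]
ee_rot: [0.474, -0.523, 0.524, -0.477]
contact_force: [0.5, -0.8, 0.0]
gripper_width: 22.3
```

```bash
python3 - <<'E'
from h import *
goto([513,38.7,90],84.5)
g=get_image("wrist");print(proj(g,[513,38.7,36]),proj(g,[513,38.7,46]))
cv2.imwrite("pics/w5.png",cv2.resize(g["color"][150:350,230:400],None,fx=3,fy=3,interpolation=cv2.INTER_CUBIC)[...,::-1])
E
```

```text
t 8.90 pos [514.2  39.1  92.7] jaw [-0.095 -0.995 -0.002] down [ 0.003  0.002 -1.   ] j6 1.09 w 22.3 F [ 0.5 -0.8  0. ]
turn [-0.0032  0.0011 -0.0018] shift now [ 0.0005  0.0027 -0.0012] shift after turn [ 0.0005  0.0027 -0.0011]
[315.02103335 261.11018344] [314.99923935 268.02424568]
```

View pics/w5.png

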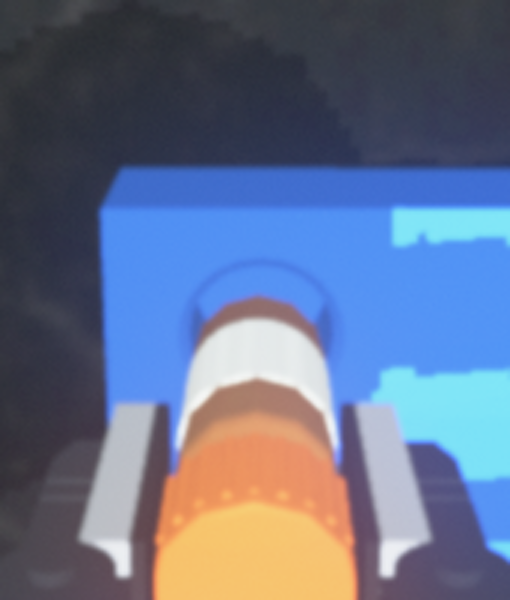

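Here the pocket rim is centred near pixel (316.7,260) and the vial's tip is at (316,249), aligned to within about 1 mm. I'll aim at (514, 38.6) and insert slowly.

Call:
{"method": "play_rows", "body": {
  "series": [
    [0.0005, 0.003, -0.0002, -0.0032, 0.001, -0.0018, 0],
    [0, 0.004, 0, 0, 0, 0, 0],
    [0, 0.005, 0, 0, 0, 0, 0],
    [0, 0, 0, 0, 0, 0, 0],
    [0, 0, 0, 0, 0, 0, 0]
  ]
}}

```text
clock: 9.45
position: [514.1, 38.6, 80.2]
ee_rot: [0.475, -0.523, 0.524, -0.476]
contact_force: [-0.9, 1.3, -0.8]
gripper_width: 21.8
```

```bash
python3 - <<'E'
from h import *
goto([514,38.6,70],84.5)
E
```

```text
t 9.45 pos [514.1  38.6  80.2] jaw [-0.096 -0.995 -0.   ] down [ 0.001  0.    -1.   ] j6 1.08 w 21.8 F [-0.9  1.3 -0.8]
turn [-0.0007 -0.     -0.0004] shift now [ 0.0001  0.0102 -0.0001] shift after turn [ 0.0001  0.0102 -0.0001]
```

Call:
{"method": "play_rows", "body": {
  "series": [
    [0, 0.004, 0, 0, 0, 0, 0],
    [0, 0.004, 0, 0, 0, 0, 0],
    [0, 0.003, 0, 0, 0, 0, 0],
    [0, 0, 0, 0, 0, 0, 0]
  ]
}}

```text
clock: 9.85
position: [514.1, 38.6, 68.1]
ee_rot: [0.475, -0.523, 0.523, -0.476]
contact_force: [0.1, -0.0, -0.7]
gripper_width: 22.0
```

```bash
python3 - <<'E'
from h import *
goto([514,38.6,55],84.5)
E
```

```text
t 9.85 pos [514.1  38.6  68.1] jaw [-0.096 -0.995 -0.   ] down [ 0.001  0.    -1.   ] j6 1.08 w 22.0 F [ 0.1 -0.  -0.7]
turn [-0.0005 -0.0001 -0.0003] shift now [ 0.      0.0131 -0.0001] shift after turn [ 0.      0.0131 -0.0001]
```

No contact force, so it is sliding in cleanly. Lowering to the floor.

Call:
{"method": "play_rows", "body": {
  "series": [
    [0, 0.004, 0, 0, 0, 0, 0],
    [0, 0.004, 0, 0, 0, 0, 0],
    [0, 0.004, 0, 0, 0, 0, 0],
    [0, 0.001, 0, 0, 0, 0, 0],
    [0, 0, 0, 0, 0, 0, 0]
  ]
}}

```text
clock: 10.35
position: [514.1, 38.6, 53.8]
ee_rot: [0.475, -0.523, 0.523, -0.476]
contact_force: [-0.5, 0.3, 0.8]
gripper_width: 22.2
```

```bash
python3 - <<'E'
from h import *
goto([514,38.6,54],84.5)
E
```

```text
t 10.35 pos [514.1  38.6  53.8] jaw [-0.096 -0.995 -0.   ] down [ 0.  0. -1.] j6 1.08 w 22.2 F [-0.5  0.3  0.8]
turn [-0.0002 -0.0001 -0.0002] shift now [ 0.     -0.0002 -0.0001] shift after turn [ 0.     -0.0002 -0.0001]
```

Call:
{"method": "play_rows", "body": {
  "series": [
    [0, 0, 0, 0, 0, 0, 0.045],
    [0, 0, 0, 0, 0, 0, 0.045],
    [0, 0, 0, 0, 0, 0, 0.045],
    [0, 0, 0, 0, 0, 0, 0.045],
    [0, -0.02, 0, 0, 0, 0, 0.045],
    [0, -0.03, 0, 0, 0, 0, 0.045],
    [0, -0.04, 0, 0, 0, 0, 0.045],
    [0, -0.04, 0, 0, 0, 0, 0.085],
    [0, 0, 0, 0, 0, 0, 0.085],
    [0, 0, 0, 0, 0, 0, 0.085]
  ]
}}

```text
clock: 11.35
position: [513.8, 38.4, 188.8]
ee_rot: [-0.476, 0.523, -0.523, 0.475]
contact_force: [0.6, 0.2, -0.5]
gripper_width: 84.3
```

```bash
python3 - <<'E'
from h import *
np.set_printoptions(precision=2,suppress=True)
g=get_image("wrist");cv2.imwrite("pics/w6.png",g["color"][...,::-1]);s=get_image("side")
for p in blobs(orange(g["color"]),100): print("w",p[0],p[1],p[2],plane(g,p[0],81)[:2])
for p in blobs(orange(s["color"]),25): print("s",p[0],p[1],plane(s,p[0],72)[:2])
goto([474,0.5,200],-5.5)
E
```

```text
s [348.59 232.84] 32 [514.07 -53.26]
s [383.68 241.07] 147 [429.32 -30.24]
s [333.08 249.37] 151 [509.97  46.07]
s [366.75 254.87] 153 [437.82  51.74]
s [173.13 268.5 ] 334 [756.94 233.53]
s [280.35 323.  ] 43 [473.25 355.63]
t 11.45 pos [513.9  38.2 188.2] jaw [-0.1  -0.99  0.  ] down [-0. -0. -1.] j6 1.08 w 85.1 F [-0.3 -0.1 -0.2]
turn [ 0.   -1.57  0.  ] shift now [ 0.04 -0.01 -0.04] shift after turn [-0.04 -0.01 -0.04]
```

View pics/w6.png

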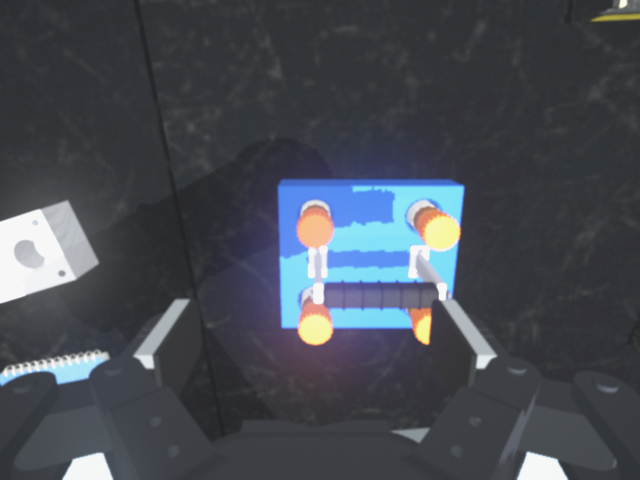

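All four vials are in the caddy: caps at (317,228), (440,230), (316,330) and (422,325). The side-view cap pixels of the three resident vials haven't changed. Turning the jaws across the handle.

Call:
{"method": "play_rows", "body": {
  "series": [
    [0, 0, 0, 0, 0.148, 0, 0.085],
    [0, 0, 0, 0, 0.148, 0, 0.085],
    [0, 0, 0, 0, 0.148, 0, 0.085],
    [0, 0, 0, 0, 0.148, 0, 0.085],
    [0, 0, 0, 0, 0.148, 0, 0.085],
    [0, 0, 0, 0, 0.148, 0, 0.085],
    [0, 0, 0, 0, 0.148, 0, 0.085],
    [0, 0, 0, 0, 0.148, 0, 0.085],
    [0, 0, 0, 0, 0.148, 0, 0.085],
    [0, 0, 0, 0, 0.148, 0, 0.085]
  ]
}}

```text
clock: 12.45
position: [505.7, 35.7, 171.9]
ee_rot: [0.001, -0.703, 0.711, 0.022]
contact_force: [-0.6, -0.2, 0.2]
gripper_width: 84.7
```

```bash
python3 - <<'E'
from h import *
goto([474,0.5,150],-5.5)
E
```

```text
t 12.45 pos [505.7  35.7 171.9] jaw [-0.999  0.029  0.032] down [-0.032 -0.011 -0.999] j6 -0.42 w 84.7 F [-0.6 -0.2  0.2]
turn [-0.0135  0.067   0.0314] shift now [0.0299 0.0233 0.0358] shift after turn [0.0282 0.0219 0.038 ]
```

Call:
{"method": "play_rows", "body": {
  "series": [
    [0, 0, 0, -0.0135, 0.067, 0.0314, 0.085],
    [0, 0, 0, 0, 0, 0, 0.085],
    [0.014, 0.002, 0.019, 0, 0, 0, 0.085],
    [0.014, 0.002, 0.019, 0, 0, 0, 0.085],
    [0, 0, 0, 0, 0, 0, 0.085],
    [0, 0, 0, 0, 0, 0, 0.085]
  ]
}}

```text
clock: 13.05
position: [470.4, -1.0, 160.9]
ee_rot: [-0.028, -0.704, 0.708, 0.038]
contact_force: [0.2, 0.0, 0.8]
gripper_width: 85.4
```

```bash
python3 - <<'E'
from h import *
goto([474,0.5,140],-5.5)
E
```

```text
t 13.05 pos [470.4  -1.  160.9] jaw [-0.996  0.093  0.014] down [-0.015 -0.005 -1.   ] j6 -0.44 w 85.4 F [0.2 0.  0.8]
turn [-0.0067  0.0025  0.0144] shift now [-0.0037  0.0208 -0.002 ] shift after turn [-0.0034  0.0209 -0.0018]
```

Call:
{"method": "play_rows", "body": {
  "series": [
    [-0.0035, 0, -0.002, -0.0067, 0.0025, 0.0144, 0.085],
    [0, 0.02, 0, 0, 0, 0, 0.085],
    [0, 0.02, 0, 0, 0, 0, 0.085],
    [0, 0.02, 0, 0, 0, 0, 0.085],
    [0, 0, 0, 0, 0, 0, 0.085],
    [0, 0, 0, 0, 0, 0, 0.085]
  ]
}}

```text
clock: 13.65
position: [480.1, 4.1, 99.6]
ee_rot: [0.034, 0.707, -0.706, -0.029]
contact_force: [0.6, -0.3, -0.6]
gripper_width: 84.7
```

```bash
python3 - <<'E'
from h import *
goto([474,0.5,79],-5.5)
E
```

```text
t 13.65 pos [480.1   4.1  99.6] jaw [-0.996  0.09  -0.007] down [ 0.007  0.001 -1.   ] j6 -0.44 w 84.7 F [ 0.6 -0.3 -0.6]
turn [ 0.0019  0.006  -0.0072] shift now [0.0059 0.0205 0.0041] shift after turn [0.0058 0.0206 0.0041]
```

Call:
{"method": "play_rows", "body": {
  "series": [
    [0.0055, 0.005, 0.004, 0.0019, 0.006, -0.0072, 0.085],
    [0, 0.006, 0, 0, 0, 0, 0.085],
    [0, 0.006, 0, 0, 0, 0, 0.085],
    [0, 0, 0, 0, 0, 0, 0.085],
    [0, 0, 0, 0, 0, 0, 0.085]
  ]
}}

```text
clock: 14.15
position: [476.1, 1.2, 83.8]
ee_rot: [0.035, 0.707, -0.706, -0.032]
contact_force: [-0.2, 0.5, 0.2]
gripper_width: 84.9
```

```bash
python3 - <<'E'
from h import *
goto([474,0.5,79],-5.5)
E
```

```text
t 14.15 pos [476.1   1.2  83.8] jaw [-0.995  0.095 -0.005] down [ 0.005  0.001 -1.   ] j6 -0.44 w 84.9 F [-0.2  0.5  0.2]
turn [ 0.0019  0.0006 -0.0048] shift now [0.0021 0.0048 0.0009] shift after turn [0.002  0.0048 0.0009]
```

Call:
{"method": "play_rows", "body": {
  "series": [
    [0.002, 0.0045, 0.0009, 0.0019, 0.0006, -0.005, 0.085],
    [0, 0, 0, 0, 0, 0, 0.085],
    [0, 0, 0, 0.001, 0, -0.001, 0.085],
    [0, 0, 0, 0, 0, 0, 0.04],
    [0, 0, 0, 0, 0, 0, 0.03],
    [0, 0, 0, 0, 0, 0, 0.02],
    [0, 0, 0, 0, 0, 0, 0.0],
    [0, 0, 0, 0, 0, 0, 0.0],
    [0, 0, 0, 0, 0, 0, 0.0],
    [0, 0, 0, 0, 0, 0, 0.0]
  ]
}}

```text
clock: 15.15
position: [473.0, 0.3, 79.0]
ee_rot: [-0.033, -0.706, 0.707, 0.035]
contact_force: [-0.6, 0.2, 0.6]
gripper_width: 13.3
```

Call:
{"method": "play_rows", "body": {
  "series": [
    [0, 0, 0, 0, 0, 0, 0.0],
    [0, 0, 0, 0, 0, 0, 0.0],
    [0, 0, 0, 0, 0, 0, 0.0]
  ]
}}

```text
clock: 15.45
position: [473.0, 0.3, 79.0]
ee_rot: [-0.033, -0.706, 0.707, 0.035]
contact_force: [-1.3, 0.8, -0.7]
gripper_width: 13.1
```

```bash
python3 - <<'E'
from h import *
goto([474,0.5,229],-5.5)
E
```

```text
t 15.45 pos [4.73e+02 3.00e-01 7.90e+01] jaw [-0.995  0.096  0.003] down [-0.003 -0.001 -1.   ] j6 -0.44 w 13.1 F [-1.3  0.8 -0.7]
turn [-0.0012 -0.0005  0.0029] shift now [-6.0e-04 -1.5e-01 -1.0e-04] shift after turn [-0.001  -0.15   -0.0003]
```

Gripped at 13.1 mm on the 14 mm bar. Starting a slow lift.

Call:
{"method": "play_rows", "body": {
  "series": [
    [0, -0.003, 0, 0, 0, 0, 0],
    [0, -0.004, 0, 0, 0, 0, 0],
    [0, -0.005, 0, 0, 0, 0, 0],
    [0, -0.005, 0, 0, 0, 0, 0],
    [0, -0.005, 0, 0, 0, 0, 0],
    [0, 0, 0, 0, 0, 0, 0],
    [0, 0, 0, 0, 0, 0, 0]
  ]
}}

```text
clock: 16.15
position: [470.4, -0.2, 100.6]
ee_rot: [-0.032, -0.706, 0.707, 0.038]
contact_force: [-0.0, 0.5, -6.4]
gripper_width: 13.0
```

```bash
python3 - <<'E'
from h import *
np.set_printoptions(precision=2,suppress=True)
goto([473,0.3,229],-5.5)
s=get_image("side");print(read_state()["wrist_torque"])
for p in blobs(orange(s["color"]),25): print("s",p[0],p[1])
E
```

```text
t 16.15 pos [470.4  -0.2 100.6] jaw [-0.99  0.1   0.01] down [-0.01 -0.   -1.  ] j6 -0.44 w 13.0 F [-0.   0.5 -6.4]
turn [-0.   -0.    0.01] shift now [-0.   -0.13 -0.  ] shift after turn [-0.   -0.13 -0.  ]
[ 0.02 -0.07  0.05]
s [384.32 230.8 ] 147
s [333.62 239.44] 151
s [367.41 244.54] 160
s [173.12 268.47] 335
s [280.25 323.  ] 44
```

Call:
{"method": "play_rows", "body": {
  "series": [
    [-0.002, -0.01, 0, 0, 0, 0.006, 0],
    [0, -0.015, 0, 0, 0, 0.002, 0],
    [0, -0.02, 0, 0, 0, 0, 0],
    [0, -0.02, 0, 0, 0, 0, 0],
    [0, -0.02, 0, 0, 0, 0, 0],
    [0, -0.02, 0, 0, 0, 0, 0],
    [0, -0.012, 0, 0, 0, 0, 0],
    [0, -0.005, 0, 0, 0, 0, 0],
    [0, 0, 0, 0, 0, 0, 0],
    [0, 0, 0, 0, 0, 0, 0]
  ]
}}

```text
clock: 17.2
position: [470.9, -0.8, 229.5]
ee_rot: [-0.034, -0.705, 0.707, 0.036]
contact_force: [-0.6, 0.2, -5.6]
gripper_width: 12.7
```

```bash
python3 - <<'E'
from h import *
goto([473,0.3,229],-5.5)
E
```

```text
t 17.20 pos [470.9  -0.8 229.5] jaw [-0.995  0.099  0.002] down [-0.002 -0.003 -1.   ] j6 -0.45 w 12.7 F [-0.6  0.2 -5.6]
turn [-0.003  -0.0035  0.0021] shift now [-0.002   0.0005 -0.0013] shift after turn [-0.002   0.0005 -0.0013]
```

Call:
{"method": "play_rows", "body": {
  "series": [
    [0, 0, 0, -0.0025, 0, 0.0015, 0],
    [0, 0, 0, 0, 0, 0, 0],
    [0, 0, 0, 0, 0, 0, 0],
    [0, 0, 0, 0, 0, 0, 0],
    [0, 0, 0, 0, 0, 0, 0]
  ]
}}

```text
clock: 17.7
position: [469.3, -1.2, 226.5]
ee_rot: [-0.033, -0.705, 0.707, 0.038]
contact_force: [1.2, -0.1, -5.4]
gripper_width: 12.7
```

```bash
python3 - <<'E'
from h import *
goto([473,0.3,229],-5.5)
s=get_image("side");w=get_image("wrist")
a=cv2.resize(s["color"][130:350,210:430],(440,440));b=cv2.resize(w["color"][150:400,220:480],(360,346));c=np.zeros((440,800,3),np.uint8);c[:,:440]=a;c[:346,440:]=b
cv2.imwrite("pics/f.png",c[...,::-1])
# predicted cap-mid pixels for a level caddy at the grip pose
st=read_state();P=st["position"];Z=R.from_euler("z",-5.5,degrees=True)
for x,y in((36,42),(36,-42),(-36,42),(-36,-42)):
    o=Z.apply([x,y,0]); print((x,y),np.round(proj(s,[P[0]+o[0],P[1]+o[1],P[2]-79+72]),1),"before-lift",np.round(proj(s,[473+o[0],.3+o[1],72]),1))
for p in blobs(orange(s["color"]),20): print("s",np.round(p[0],1),p[1])
E
```

```text
t 17.70 pos [469.3  -1.2 226.5] jaw [-0.995  0.1    0.007] down [-0.007 -0.002 -1.   ] j6 -0.44 w 12.7 F [ 1.2 -0.1 -5.4]
turn [-0.0024 -0.004   0.0067] shift now [-0.0036 -0.0025 -0.0019] shift after turn [-0.0036 -0.0025 -0.0019]
(36, 42) [333.7 175.9] before-lift [333.1 247.9]
(36, -42) [352.7 166.1] before-lift [351.3 234.6]
(-36, 42) [368.2 179.7] before-lift [366.1 253.5]
(-36, -42) [385.7 169.4] before-lift [383.  239.6]
s [385.6 170.6] 153
s [333.  177.7] 160
s [368.1 181.2] 164
s [173.1 268.5] 334
s [280.4 322.9] 45
```

View pics/f.png

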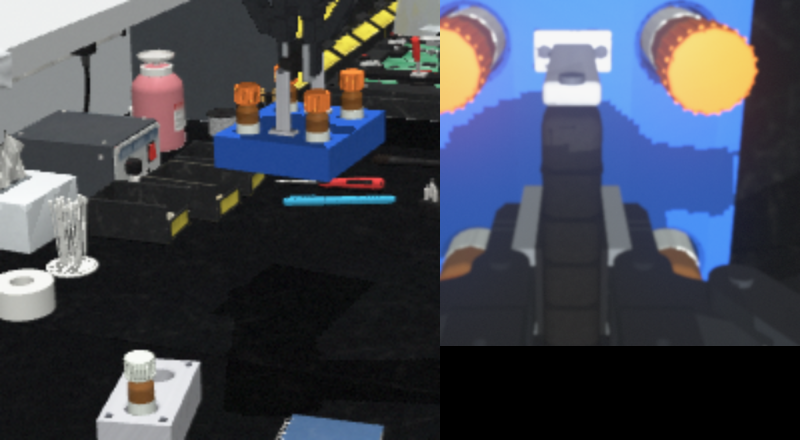

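The final view shows the caddy level in the air with all four vials, and the white vial still in the stand. Under load, each zero row lets the pose creep down and tilt slightly. I'll trim that out and compensate for it.

Call:
{"method": "play_rows", "body": {
  "series": [
    [-0.002, -0.002, 0, -0.002, 0, 0.005, 0],
    [-0.0004, -0.0012, 0, 0, 0, 0.0025, 0],
    [-0.0003, -0.0008, 0, 0, 0, 0.0012, 0],
    [-0.0003, -0.0006, 0, 0, 0, 0.001, 0],
    [-0.0003, -0.0006, 0, 0, 0, 0.001, 0]
  ]
}}

```text
clock: 18.3
position: [473.0, -1.5, 232.4]
ee_rot: [-0.037, -0.706, 0.706, 0.033]
contact_force: [-0.1, -0.3, -5.4]
gripper_width: 13.0
```

```bash
python3 - <<'E'
from h import *
goto([473,0.3,229],-5.5)
for _ in range(4): get_image("top")
goto([473,0.3,229],-5.5); print(np.round(read_state()["joint_vel"],4))
E
```

```text
t 18.30 pos [473.   -1.5 232.4] jaw [-0.995  0.1   -0.005] down [ 0.005 -0.001 -1.   ] j6 -0.44 w 13.0 F [-0.1 -0.3 -5.4]
turn [-0.0001 -0.004  -0.0055] shift now [ 0.0002  0.0034 -0.0018] shift after turn [ 0.0002  0.0034 -0.0018]
t 18.50 pos [472.9  -1.5 232.3] jaw [-0.995  0.1   -0.005] down [ 0.005 -0.001 -1.   ] j6 -0.44 w 12.7 F [ 0.5 -0.3 -6.4]
turn [-0.0001 -0.0039 -0.0052] shift now [ 0.0001  0.0033 -0.0018] shift after turn [ 0.0001  0.0033 -0.0018]
[-0.0001  0.0007 -0.0031  0.0005  0.0006  0.0047]
```

```bash
python3 - <<'E'
from h import *
print(job_done()); goto([473,0.3,229],-5.5)
E
```

```text
the job is handed in; nothing more can be done
None
the job is handed in; nothing more can be done
```

The job is done and handed in at 18.5 s of the 54 s allowed. I moved the orange-capped vial from the stand to the caddy's empty pocket and released it. Then I lifted the caddy by its handle and held it in the air.

**Height and level:** At hand-in the underside was about 153 mm above the bench, worked out from the tool height. The tool was tilted about 0.3°, held still, and carried about 6 N with the jaws at 12.7 mm on the 14 mm bar.

**Vials:** The insertion met no contact force beyond noise (about 1 N). The last side and wrist images showed all four vials in the caddy and the white one still in the stand. They were taken before a final trim of about 6 mm, and I viewed no picture after it. In the side view three caps were within 2 px of where a level caddy would put them. The fourth was hidden from the colour check there but visible in the picture.

**Disagreements:**
- The top and wrist cameras differed by about 2.7 mm in x and 1.8 mm in y on the caddy. I followed the wrist camera in x, which agreed with where the vial centred in the jaws, and a value between the two in y.
- With the load on, each row with no commanded motion let the arm sag by about 0.6 mm. I trimmed that out, and it ended about 3 mm above the height I aimed for.

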